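# Index the reagent carousel and point out the red dropper for the witness check

### The job

Before dosing, a colleague has to confirm the reagent. Push the reagent carousel round gently with your fingertips until the one dropper bottle on it with a red bulb stands in line with the fixed yellow pointer and let the carousel stand still, then point at that dropper from above: bring the fingertips a finger's breadth over the top of the red bulb and keep them there, still, for three seconds, finishing the job while still pointing. Grip or lift nothing, do not touch any of the dropper bottles, and leave the other things on the bench where they are.

Things in the scene. Friction and masses are not known exactly. Their poses are not given: they have to be found in the camera images.
- carousel_base: fixed foot of the round reagent carousel (white deck, 234 mm across). Origin on the bench under the turning axis, z up; its -x axis points to the fixed index pointer, a small yellow cone on a dark upright 147 mm from the axis, 46 mm above the bench, aimed at the axis. Fixed amber bottles (to 212 mm high) stand to its right, glassware (to 234 mm) to its left: travel above 0.3 m
- index_spot (a point): the index place: where the top of a dropper stands when its cup is in line with the yellow pointer; 88 mm from the turning axis on the pointer's side, 136 mm above the bench. Fixed to the foot
- carousel (a joint): turn of the carousel since the start, rad, 0 at the start, growing anticlockwise seen from above; free for a full turn either way. A stiff bearing (0.08 N m of friction, 0.03 N m s of damping: about 2 N near the end of the handle) keeps it where it is left; it does not coast or spring back
- handle (a point): centre of the carousel's T-handle, on the turning axis 182 mm above the bench; turns with it. y lies along the crossbar, which reaches 58 mm to each side (16 mm thick; black hub of radius 13 mm in the middle). The bar is 39 mm above the tops of the droppers: fingertips about 15 mm below the bar's underside can push it from the side and sweep over them
- red_dropper: the only dropper bottle with a red cap and bulb: 34 mm across, 106 mm high, loose in one of the six cups (34 mm deep, about 1.5 mm of play all round) that turn with the carousel, 88 mm from the axis, 60 degrees apart, at 30, 90 and 150 degrees from the handle bar. Origin at the centre of its foot, 30 mm above the bench; z up
- red_bulb_top (a point): top of the red bulb, 106 mm above the foot of the bottle, 136 mm above the bench; the bulb is about 20 mm across
- black_dropper_1: dropper bottle of the same size with a black cap and bulb, loose in another cup; origin at the centre of its foot, 30 mm above the bench
- black_dropper_2: dropper bottle of the same size with a black cap and bulb, loose in another cup; origin at the centre of its foot, 30 mm above the bench
- black_dropper_3: dropper bottle of the same size with a black cap and bulb, loose in another cup; origin at the centre of its foot, 30 mm above the bench
- timer: white desk timer, 62x62x16 mm, lies flat, loose bystander on the bench; origin under its centre
- oxygen_bottle: clear stoppered glass bottle, 60 mm across, 141 mm high, loose bystander on the bench; origin under its centre
Not all that is in view belongs to the job. Leave any pink look-alike of the black_dropper_1 alone.

How it is judged:
On the way, in this order (a step that is already met when the one before it is completed fails the run):
1. the carousel stands still with the red-bulbed dropper in line with the yellow pointer and the hand off it (horizontal distance between red_dropper and index_spot below 0.014 m and velocity of joint carousel between -0.05 and 0.05 rad/s and contact force between the fingers and carousel below 0.2 N), for 0.3 s.
2. the tool point dwells just above the red bulb (horizontal distance between red_dropper and index_spot below 0.014 m and velocity of joint carousel between -0.05 and 0.05 rad/s and horizontal distance between the grasp point and red_bulb_top below 0.018 m and z of the grasp point in the frame of carousel_base between 0.145 and 0.205 m), for 2 s.
At the end, for the whole second after the job is handed in: The red-bulbed dropper's axis is within 14 mm of the index spot and the carousel is still; the tool point (TCP) is within 18 mm sideways of the top of the red bulb and 9 to 69 mm above it (fingertips clear of it), having dwelt there for 2 s before; all four droppers stand upright in their cups (all of step 2 and z of each of red_dropper, black_dropper_1, black_dropper_2, black_dropper_3 in the frame of carousel_base below 0.038 m and angle between each of red_dropper, black_dropper_1, black_dropper_2, black_dropper_3's own z axis and vertical below 0.15 rad); the robot touches nothing.
It fails at once if a dropper bottle is touched by the robot (contact force between any of the fingers, the arm and red_dropper above 0.3 N or contact force between any of the fingers, the arm and black_dropper_1 above 0.3 N or contact force between any of the fingers, the arm and black_dropper_2 above 0.3 N or contact force between any of the fingers, the arm and black_dropper_3 above 0.3 N).
It fails at once if a dropper bottle is lifted out of its cup or tipped (z of any of red_dropper, black_dropper_1, black_dropper_2, black_dropper_3 in the frame of carousel_base above 0.042 m or angle between any of red_dropper, black_dropper_1, black_dropper_2, black_dropper_3's own z axis and vertical above 0.3 rad).
It fails at once if the carousel is gripped or pushed hard (more than 25 N) (contact force between any of the fingers, the arm and carousel above 25 N).
It fails at once if a bystander is moved by more than 20 mm (distance of any of timer, oxygen_bottle from where it was at the start of the episode above 0.02 m).
It also fails if it takes over 72 s, if anything falls off the work surface, if the arm or the gripper's body presses on something with over 40 N, if the wrist force passes 120 N, or if a joint passes its speed limit or range.

### The arm

A 6-joint arm with a two-finger parallel gripper is mounted at the origin on a cart in front of the work surface, level with it; the furniture and walls round the work are solid. World frame = base frame: x ahead of the robot, y to its left, z up, the work surface at z = 0. Lengths are in m, angles in rad, forces in N, time in s.
With the tool pointing down it reaches from about 0.375 to 0.975 m from the base axis. Payload 3.8 kg.
Tool frame: the origin (TCP) lies between the finger pads, 19 mm behind the fingertips; this is the grasp point; z points along the fingers, y is the line along which they close (so a half turn about z gives the same grasp; the last joint's range is limited). The gripper opens to 85 mm and grips with 20 to 120 N. Pads are 22 mm wide; open, the fingers measure 114 mm over their backs; the gripper's body (76 mm by 85 mm) begins 54 mm behind the grasp point. The pads swing forward as they close: fully open they stand 13 mm farther back than shut.
Start: joints at [-1.372, 0.264, 1.604, -0, 1.274, -0.037], TCP at [0.158, -0.656, 0.25] pointing down, gripper open.
Joint ranges: [-2.63, 2.63], [-0.94, 2.18], [0.31, 2.57], [-1.31, 4.45], [0, 2.66], [-2.55, 2.55]. Speed limits (rad/s): [2.57, 2.57, 3.14, 3.14, 3.14, 3.14].

### API

Orientations are given as a rotation vector (axis times angle).
In Python, from workcell import bot gives the robot as it stands.
- The arm moves only by the shell command python3 -m creep 'ROWS' [FORCE]. ROWS is JSON, a list of rows, each a list of 5 numbers: the shift along the tool's x, y, z in units of 0.05 m (1.0 is 0.05 m), then the turn about the tool's z in units of 0.1 rad (1.0 is 0.1 rad), then the opening, from 0 (shut) to 1 (fully open). In form: [[tx, ty, tz, spin, hand], ...]. A call has 1 to 20 rows; each row shifts and turns the commanded pose from where the row before left it, along the tool's axes as they then stand; what a row does not reach is not made up. A row lasts 1/8 s, in which the tool goes at most 62.5 mm and 10.7 degrees, less where a joint would pass 70% of its speed; a pose out of reach is approached as far as the arm can. A call with a number of a shift or a turn outside -1 to 1 is refused whole. A call with a gripper value outside its range is refused whole. The fingers move at their own pace and stop on an object; FORCE is the grip in N (left out, the last holds). Time passes only in rows, so rows that do not move let the fingers close. It gives the time, the measured TCP pose, the force, the opening and the grip force at its end, in the units of the state.
- bot.read_state(): the state, without advancing time (a new reading comes with each control period).
- bot.read_camera(name): name is "scene" or "top" or "wrist"; returns a dict with "pixels" (480x640x3 uint8, red, green, blue), "vfov" (degrees; the focal length in pixels is half the picture's height over the tangent of half this angle, whatever the lens; pixels are square), "cx", "cy" (the principal point, pixels), "world_to_cam" (4x4, takes a point from world to camera coordinates). Camera axes: x right, y down, z forward; pixel columns grow to the right and rows downward; lengths in m; the calibration is good to about 2 mm. The wrist camera is an equidistant fisheye: a pixel r from the principal point sees the ray r / f radians off the axis. A picture is of the moment at which its call begins. There is no depth.
- bot.finish_job(): hands the job in; it is judged then, once.
Trained networks look in a picture, given as the dict that the camera call returned (one of the last four; its "shot" number tells which), for a name from the list of things; names that differ only in an ending like _2 or _b are one class to them, and where a whole thing is asked for, a point or a joint stands for the part that bears it (a point fixed in the world has none). Each returns a list of dicts, best first, with "score" (0 to 1); they miss things now and then, are a little off and sometimes report something else, mostly with a low value. They report only what shows in the picture. A call takes as long as a camera call. They do not tell look-alikes from the thing itself.
- bot.look_for(target, picture): "bbox" ([left, top, right, bottom] in pixels, round what is visible of it).
- bot.regions_of(target, picture): "mask" (480x640 bool, what is visible of it) and "bbox" ([left, top, right, bottom] in pixels, round what is visible of it).
The state is a dict: "time": time; "q": joint angles; "joint_vel": joint speeds; "joint_torque": joint torques, N m; "tool_pos": TCP position; "tcp_rot": TCP orientation; "wrist_force": force on the tool from outside, world axes, zero at the start; "torque": the same for the moment, N m; "width": opening from 0.0 (shut) to 1.0 (fully open); "grip_force": force on a finger pad.
Only numpy, scipy, OpenCV 4.12 (cv2) and the standard library are available. Lean on these libraries where they do the work, as an engineer would, in place of code of your own. Each camera call takes 0.05 s, during which the arm holds its last target. There are 200 camera calls.

## Working session

There is one attempt and no reset: what is moved stays moved. The work goes in short steps, Python scripts to look and compute and a shell command to move; the robot and the scene stay as the last step left them, time stands still between calls to the robot, and variables do not carry over. Pictures are saved under pics/ and viewed, at most 10 in all, crops included, and the job is handed in when it is done.

```bash
mkdir -p pics; cat > h.py <<'E'
import numpy as np, cv2
from workcell import bot
def f(c): return 240/np.tan(np.radians(c["vfov"])/2)
def ray(c,u,v):
    d=np.array([(u-c["cx"])/f(c),(v-c["cy"])/f(c),1.]); T=np.array(c["world_to_cam"])
    R,t=T[:3,:3],T[:3,3]; return -R.T@t, R.T@d
def atz(c,u,v,z):
    o,d=ray(c,u,v); return o+d*(z-o[2])/d[2]
def proj(c,p):
    T=np.array(c["world_to_cam"]); q=T[:3,:3]@np.array(p)+T[:3,3]
    return q[:2]/q[2]*f(c)+[c["cx"],c["cy"]]
def save(c,n): cv2.imwrite("pics/"+n,cv2.cvtColor(c["pixels"],cv2.COLOR_RGB2BGR))
E
python3 - <<'E'
from h import *
for n in ["top","scene"]:
    c=bot.read_camera(n); save(c,n+"0.png"); print(n,c["vfov"],c["cx"],c["cy"],ray(c,320,240))
    for t in ["carousel_base","carousel","handle","red_dropper","black_dropper_1","timer","oxygen_bottle"]:
        for r in bot.look_for(t,c)[:5]: print(t,round(r["score"],2),np.round(r["bbox"]))
s=bot.read_state();print(s["tool_pos"],s["tcp_rot"],s["time"])
E
```

```text
top 50.14211097153758 314.3218340964545 241.00799478697652 (array([0.44699417, 0.40410979, 1.08709045]), array([ 0.14510289,  0.00493951, -0.9894681 ]))
carousel_base 0.61 [270. 314. 309. 352.]
carousel_base 0.58 [384. 310. 395. 328.]
carousel 0.76 [346. 201. 461. 312.]
handle 0.56 [350. 202. 460. 313.]
red_dropper 0.52 [412. 204. 434. 220.]
black_dropper_1 0.87 [166. 289. 187. 310.]
black_dropper_1 0.84 [442. 237. 463. 254.]
black_dropper_1 0.83 [370. 213. 389. 231.]
black_dropper_1 0.79 [426. 282. 448. 301.]
timer 0.82 [270. 315. 309. 353.]
oxygen_bottle 0.63 [348. 164. 382. 196.]
scene 56.04641909176409 317.8945015249356 238.6731611629618 (array([-0.25366547,  0.82364466,  0.70917432]), array([ 0.74769876, -0.37279386, -0.54954686]))
carousel_base 0.56 [385. 269. 406. 289.]
carousel 0.72 [334. 191. 423. 275.]
handle 0.92 [333. 190. 422. 275.]
handle 0.74 [312. 190. 336. 241.]
red_dropper 0.72 [370. 200. 380. 224.]
black_dropper_1 0.91 [211. 297. 229. 338.]
black_dropper_1 0.68 [398. 202. 411. 227.]
black_dropper_1 0.68 [228. 311. 245. 355.]
black_dropper_1 0.61 [346. 205. 358. 233.]
black_dropper_1 0.54 [404. 218. 418. 247.]
timer 0.86 [311. 304. 346. 330.]
oxygen_bottle 0.65 [312. 193. 338. 241.]
[ 0.15769675 -0.65632665  0.25002586] [3.11974086e+00 3.69447120e-01 3.10805034e-05] 0.8
```

View pics/top0.png

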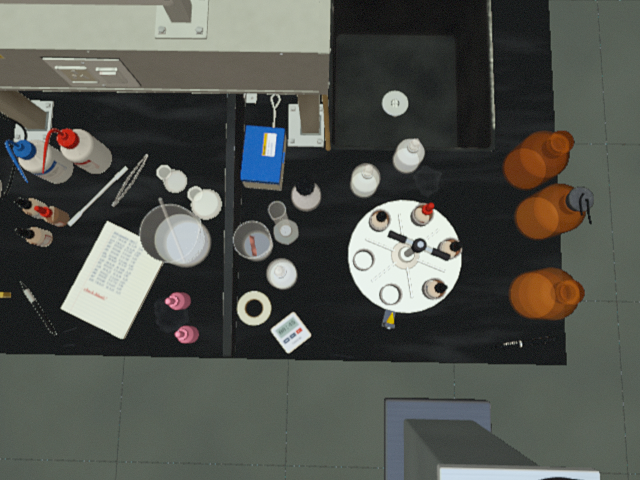

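View pics/scene0.png

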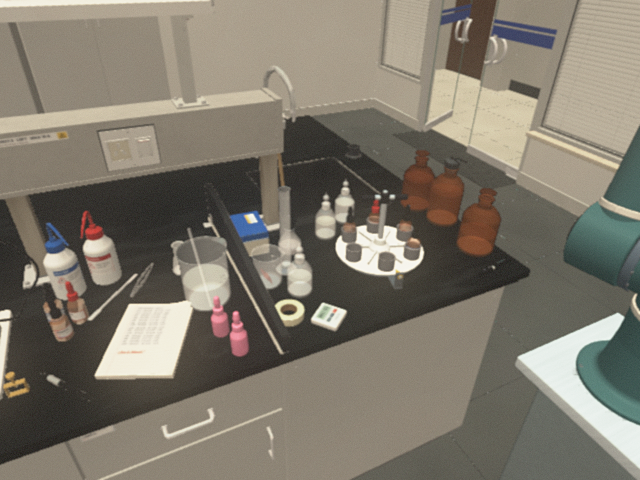

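The top view shows the carousel, with its hub at about (419,245) and the bar running (392,236)–(450,254). The red bulb is at about (428,208) and the yellow pointer at (389,319), on the robot's side. The black bulbs are at about (376,219), (457,245) and (440,289), and two cups are empty.

```bash
python3 - <<'E'
from h import *
c=bot.read_camera("top"); p=c["pixels"].astype(int)
cv2.imwrite("pics/crop.png",cv2.resize(cv2.cvtColor(c["pixels"][185:345,330:490],cv2.COLOR_RGB2BGR),(600,600),interpolation=cv2.INTER_CUBIC))
for n,u,v,z in [("hub",419,245,.19),("deckL",348,257,.03),("deckR",462,257,.03),("deckT",405,200,.03),("deckB",405,314,.03),("ptr",389,318,.046),("red",428,208,.13),("b1",376,219,.13),("b2",457,245,.13),("b3",440,289,.13),("barL",391,235,.19),("barR",450,255,.19)]:
    print(n,np.round(atz(c,u,v,z),3))
E
```

```text
hub [0.573 0.234 0.19 ]
deckL [0.567 0.351 0.03 ]
deckR [0.572 0.116 0.03 ]
deckT [0.69  0.232 0.03 ]
deckB [0.453 0.234 0.03 ]
ptr [0.444 0.268 0.046]
red [0.652 0.205 0.13 ]
b1 [0.629 0.304 0.13 ]
b2 [0.582 0.152 0.13 ]
b3 [0.499 0.185 0.13 ]
barL [0.59  0.283 0.19 ]
barR [0.556 0.18  0.19 ]
```

View pics/crop.png

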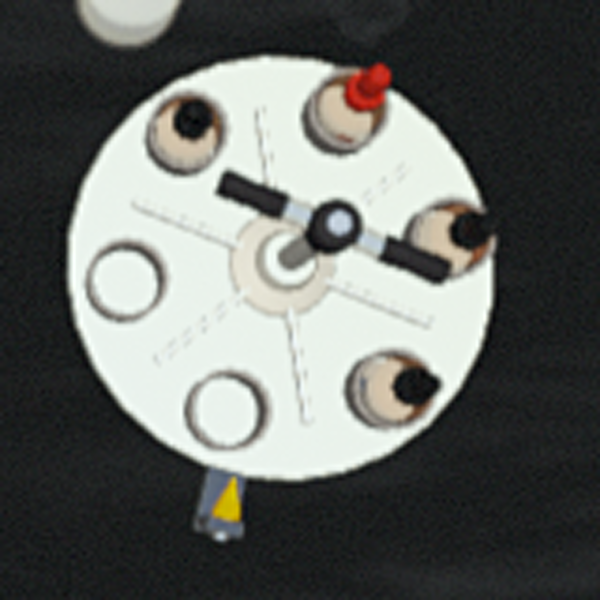

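The axis is at about (0.571, 0.234), the red cup at about -19°, and the pointer at about 167.5°. I'll push the near/right bar end clockwise by about 173°. First I raise the arm, square it up and shut the hand.

```bash
python3 -m creep '[[0,0,-0.5,0.6,0],[0,0,-0.5,0.6,0],[0,0,-0.4,0.6,0],[0,0,0,0.55,0],[0,0,0,0,0]]'
python3 - <<'E'
from h import *
s=bot.read_state();print(s["tool_pos"],s["tcp_rot"],s["q"],s["width"])
E
cat > way.py <<'E'
import numpy as np
def fin(b,ax=(.571,.234),r=.045,gap=0):
    b=np.radians(b);u=np.array([np.cos(b),np.sin(b)]);n=np.array([-u[1],u[0]])
    return np.array(ax)+r*u+(.008+gap+.011*abs(n[0])+.0145*abs(n[1]))*n
if __name__=="__main__":
    p=fin(-108.3,gap=.014); print(p)
    for b in np.arange(-108.3,-285,-8.6):
        q=fin(b); print(round(b,1),q.round(4),np.round((q-p)*[1,-1]/.05,2)); p=q
E
python3 way.py
```

```text
time: 1.48
tool_pos: [0.1577, -0.6564, 0.3204]
tcp_rot: [3.141, 0.002, 0.0]
wrist_force: [-0.5, 0.7, 0.2]
width: -0.003
grip_force: 0.0
[ 0.15771884 -0.65639238  0.320371  ] [3.14099380e+00 2.25891743e-03 1.99396994e-04] [-1.37188179e+00  2.31076719e-01  1.51626590e+00  6.83329335e-06
  1.39363872e+00  1.97474991e-01] -0.002663720258840159
[0.59199583 0.17965921]
-108.3 [0.5787 0.1841] [-0.27 -0.09]
-116.9 [0.5724 0.1828] [-0.13  0.02]
-125.5 [0.5655 0.1826] [-0.14  0.  ]
-134.1 [0.5583 0.1836] [-0.14 -0.02]
-142.7 [0.5511 0.1859] [-0.15 -0.05]
-151.3 [0.544  0.1896] [-0.14 -0.07]
-159.9 [0.5375 0.1947] [-0.13 -0.1 ]
-168.5 [0.5318 0.2011] [-0.11 -0.13]
-177.1 [0.5272 0.2087] [-0.09 -0.15]
-185.7 [0.5239 0.2151] [-0.07 -0.13]
-194.3 [0.5213 0.2211] [-0.05 -0.12]
-202.9 [0.5196 0.2279] [-0.03 -0.14]
-211.5 [0.519  0.2352] [-0.01 -0.15]
-220.1 [0.5197 0.243 ] [ 0.01 -0.15]
-228.7 [0.5219 0.2508] [ 0.04 -0.16]
-237.3 [0.5256 0.2583] [ 0.07 -0.15]
-245.9 [0.5308 0.2653] [ 0.1  -0.14]
-254.5 [0.5373 0.2714] [ 0.13 -0.12]
-263.1 [0.5451 0.2762] [ 0.16 -0.1 ]
-271.7 [0.5529 0.2796] [ 0.16 -0.07]
-280.3 [0.558  0.2821] [ 0.1  -0.05]
```

```bash
python3 -m creep '[[0.4,-0.76,0,0,0],[0.4,-0.76,0,0,0],[0.4,-0.76,0,0,0],[0.4,-0.76,0,0,0],[0.4,-0.76,0,0,0],[0.4,-0.76,0,0,0],[0.4,-0.76,0,0,0],[0.4,-0.76,0,0,0],[0.4,-0.76,0,0,0],[0.4,-0.76,0,0,0],[0.4,-0.76,0,0,0],[0.4,-0.76,0,0,0],[0.4,-0.76,0,0,0],[0.4,-0.76,0,0,0],[0.4,-0.76,0,0,0],[0.4,-0.76,0,0,0],[0.4,-0.76,0,0,0],[0.4,-0.76,0,0,0],[0.4,-0.76,0,0,0],[0.4,-0.76,0,0,0]]' && python3 -m creep '[[0.4,-0.7,0,0,0],[0.37,-0.73,0,0,0],[0,0,0,0,0],[0,0,0,0,0]]'
python3 - <<'E'
from h import *
s=bot.read_state();print(s["tool_pos"],s["tcp_rot"],s["q"])
c=bot.read_camera("scene");cv2.imwrite("pics/s1.png",cv2.resize(cv2.cvtColor(c["pixels"][120:320,260:460],cv2.COLOR_RGB2BGR),(600,600)))
E
```

```text
time: 3.98
tool_pos: [0.5573, 0.1053, 0.3194]
tcp_rot: [3.141, 0.003, -0.001]
wrist_force: [0.5, -0.6, -1.0]
width: 0.001
grip_force: 0.0
time: 4.47
tool_pos: [0.595, 0.1752, 0.3193]
tcp_rot: [3.141, 0.003, -0.002]
wrist_force: [0.2, -0.1, -0.6]
width: -0.001
grip_force: 0.0
[0.59501169 0.17516259 0.31926652] [ 3.14064934e+00  2.83184984e-03 -2.36773296e-03] [ 2.46432333e-01  1.27653661e-01  1.63865412e+00 -5.56843797e-04
  1.37697625e+00  1.81553302e+00]
```

View pics/s1.png

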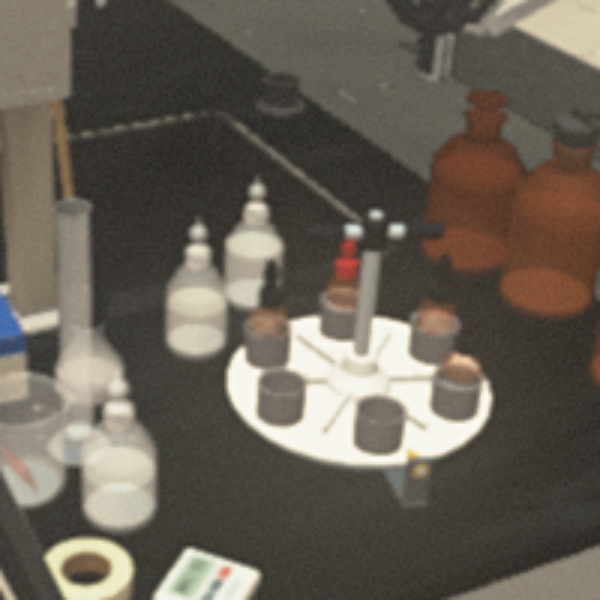

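The crop shows the shut fingertips high above the right bar end at about (435,60), and the handle at (375,230) is clear. Next I descend and start pushing.

```bash
python3 -m creep '[[0,0,0.5,0,0],[0,0,0.5,0,0],[0,0,0.5,0,0],[0,0,0.5,0,0],[0,0,0.4,0,0],[0,0,0.2,0,0],[0,0,0.2,0,0],[0,0,0,0,0]]' && python3 -m creep '[[-0.1,-0.06,0,0,0],[-0.1,-0.06,0,0,0],[-0.13,-0.05,0,0,0],[-0.13,0.02,0,0,0],[-0.14,0,0,0,0],[-0.14,-0.02,0,0,0],[0,0,0,0,0]]'
python3 - <<'E'
from h import *
c=bot.read_camera("top");cv2.imwrite("pics/t2.png",cv2.resize(cv2.cvtColor(c["pixels"][185:345,330:490],cv2.COLOR_RGB2BGR),(600,600),interpolation=cv2.INTER_CUBIC))
E
```

```text
time: 5.52
tool_pos: [0.5953, 0.1754, 0.1796]
tcp_rot: [3.141, 0.001, -0.001]
wrist_force: [-0.2, 0.8, 0.7]
width: -0.004
grip_force: 0.0
time: 6.4
tool_pos: [0.557, 0.1838, 0.1796]
tcp_rot: [3.141, 0.002, -0.004]
wrist_force: [0.2, -0.1, -0.0]
width: 0.003
grip_force: 0.0
```

View pics/t2.png

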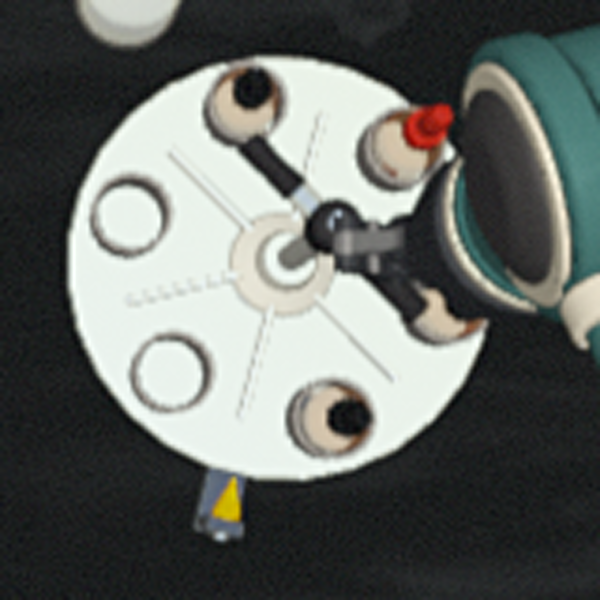

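The bar has turned about 27° clockwise and the red bulb is now at crop (430,125). The droppers are untouched, so I keep going.

```bash
python3 -m creep '[[-0.15,-0.05,0,0,0],[-0.14,-0.07,0,0,0],[-0.13,-0.1,0,0,0],[-0.11,-0.13,0,0,0],[-0.09,-0.15,0,0,0],[-0.07,-0.13,0,0,0],[-0.05,-0.12,0,0,0],[-0.03,-0.14,0,0,0],[-0.01,-0.15,0,0,0],[0.01,-0.15,0,0,0],[0.04,-0.16,0,0,0],[0.07,-0.15,0,0,0],[0.1,-0.14,0,0,0],[0.13,-0.12,0,0,0],[0,0,0,0,0]]'
python3 - <<'E'
from h import *
c=bot.read_camera("top");cv2.imwrite("pics/t3.png",cv2.resize(cv2.cvtColor(c["pixels"][185:345,330:490],cv2.COLOR_RGB2BGR),(600,600),interpolation=cv2.INTER_CUBIC))
E
```

```text
time: 8.32
tool_pos: [0.5379, 0.273, 0.1802]
tcp_rot: [-3.14, -0.001, -0.002]
wrist_force: [-1.0, -0.4, -0.3]
width: 0.004
grip_force: 0.0
```

View pics/t3.png

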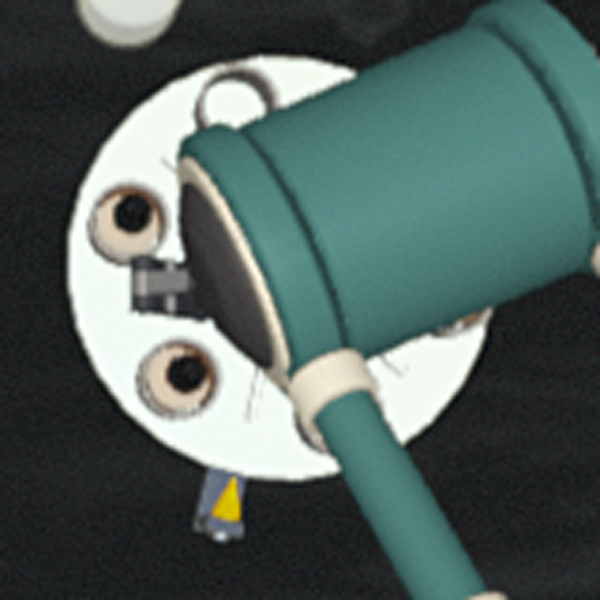

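The carousel has turned about 145° and the top view of the red dropper is blocked by the arm. I'll measure from the scene camera instead.

```bash
cat > red.py <<'E'
from h import *
from scipy import ndimage
ax=np.array([.571,.234])
for n in ["scene","top"]:
    c=bot.read_camera(n); p=c["pixels"].astype(int)
    m=(p[...,0]>110)&(p[...,1]<60)&(p[...,2]<60)
    if n=="top": save(c,"last_top.png")
    l,k=ndimage.label(m)
    for i in range(1,k+1):
        v,u=np.where(l==i)
        if len(v)<8: continue
        w=atz(c,u.mean(),v.mean(),.117)[:2]
        if np.hypot(*(w-ax))<.13: print(n,"red",len(v),u.mean(),v.mean(),w.round(4),"r",np.hypot(*(w-ax)).round(4),"ang",np.degrees(np.arctan2(*(w-ax)[::-1])).round(1)%360)
    h=cv2.cvtColor(c["pixels"],cv2.COLOR_RGB2HSV)
    m=(h[...,0]>18)&(h[...,0]<35)&(h[...,1]>150)&(h[...,2]>120)
    l,k=ndimage.label(m)
    for i in range(1,k+1):
        v,u=np.where(l==i)
        if len(v)<8: continue
        w=atz(c,u.mean(),v.mean(),.046)[:2]
        if np.hypot(*(w-ax))<.2: print(n,"yellow",len(v),w.round(4),np.hypot(*(w-ax)).round(4),"ang",np.degrees(np.arctan2(*(w-ax)[::-1])).round(1)%360)
    b=[r for r in bot.look_for("red_dropper",c)][:2]
    print([(round(r["score"],2),np.round(r["bbox"])) for r in b])
E
python3 red.py
```

```text
[(0.78, array([402., 228., 413., 254.])), (0.33, array([335., 190., 424., 277.]))]
top yellow 51 [0.4422 0.2653] 0.1325 ang 166.3
[(0.6, array([380., 313., 394., 332.]))]
```

```bash
sed -i 's/^    m=(p\[...,0\]>110).*/    m=(p[...,0]>70)\&(p[...,0]>2.6*p[...,1])\&(p[...,0]>2.6*p[...,2])/' red.py; python3 red.py; python3 - <<'E'
from h import *
c=bot.read_camera("scene")
print(atz(c,407.5,228.5,.134))
b=c["pixels"][225:246:2,402:414:1]; print(b[...,0]); print(b[...,1])
E
```

```text
[(0.81, array([403., 227., 416., 256.]))]
top yellow 50 [0.4424 0.2653] 0.1324 ang 166.3
[]
[0.4868359  0.21776799 0.134     ]
[[ 63  66  64  63  79  81  97  89  74  61  61  67]
 [ 62  63  68  85  97 101 112 119 147 175 176 147]
 [ 94  75  95 118 139 151 152 158 182 198 192 168]
 [246 199 143 121 120 124 139 159 172 172 163 163]
 [248 217 146 119 118 116 136 159 163 159 154 149]
 [242 179 126 121 130 128 130 138 132 135 132 131]
 [232 146 107 125 173 181 169 157 147 145 157 162]
 [224 134 104 132 163 187 198 200 196 200 197 191]
 [199 123 109 129 148 158 161 160 164 157 143 126]
 [190 129 123 138 142 149 153 151 142 141 132 120]
 [240 204 166 150 147 152 157 149 145 141 133 121]]
[[ 59  67  61  57  68  62  70  70  62  55  58  60]
 [ 60  60  64  70  70  74  81  79  80  79  79  79]
 [ 89  70  83  96 111 116 111  89  78  75  72  78]
 [241 191 133 103  95  95  83  79  71  68  69  93]
 [245 208 132  99  94  88  75  74  67  64  69  85]
 [236 171 117 108 113  92  75  70  58  66  75 104]
 [225 140 100  95  96  78  70  67  68  65  81  98]
 [214 126  97  91  73  73  81  79  80  84  77  82]
 [188 117  92  80  73  74  70  68  71  69  70  78]
 [178 114  98  96  81  77  69  69  63  68  73  89]
 [228 171 130 113 111 110 106 102 106 101  97  95]]
```

```bash
python3 -m creep '[[0.16,-0.1,0,0,0],[0.16,-0.07,0,0,0],[0,0,0,0,0],[-0.3,0,0,0,0],[-0.2,0,0,0,0],[0,0,-0.8,0,0],[0,0,-0.8,0,0],[0,0,-0.8,0,0],[0,0,-0.4,0,0],[0,0.9,0,0,0],[0,0.9,0,0,0],[0,0.9,0,0,0],[0,0.9,0,0,0],[0,0,0,0,0],[0,0,0,0,0]]'
sed -i 's/2\.6/1.8/g' red.py; python3 red.py; python3 - <<'E'
import cv2
a=cv2.imread("pics/last_top.png"); cv2.imwrite("pics/t4.png",cv2.resize(a[185:345,330:490],(600,600),interpolation=cv2.INTER_CUBIC))
E
```

```text
time: 10.7
tool_pos: [0.5276, 0.1007, 0.3193]
tcp_rot: [-3.141, -0.0, 0.002]
wrist_force: [-0.4, 0.7, 0.1]
width: 0.004
grip_force: 0.0
scene red 75 401.3066666666667 239.97333333333333 [0.4715 0.244 ] r 0.1 ang 174.3
[]
top red 98 410.2857142857143 297.94897959183675 [0.4824 0.2377] r 0.0887 ang 177.6
top yellow 51 [0.4422 0.2653] 0.1325 ang 166.3
[(0.65, array([398., 289., 414., 307.])), (0.46, array([348., 201., 463., 313.]))]
```

View pics/t4.png

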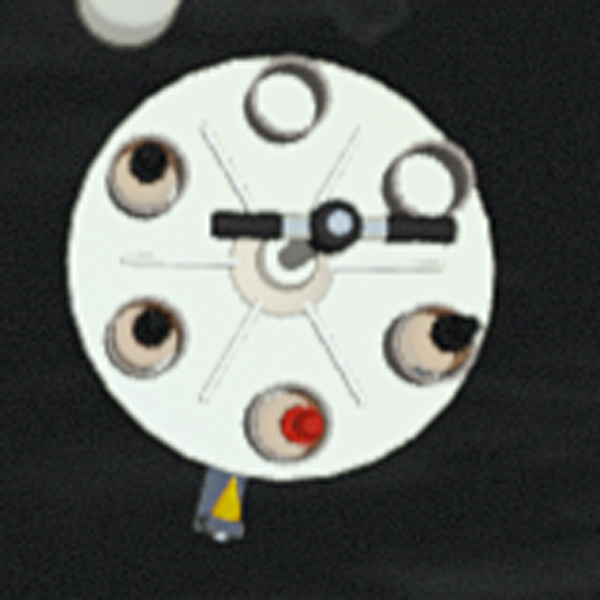

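Red is at 177.6°, as the model predicted, and the pointer is at about 167°. It needs about 10.7° more.

```bash
python3 -m creep '[[0,-0.9,0,0,0],[0,-0.9,0,0,0],[0,-0.9,0,0,0],[0,-0.88,0,0,0],[0,0,0.8,0,0],[0,0,0.8,0,0],[0,0,0.8,0,0],[0,0,0.4,0,0],[0,0,0,0,0],[0.2,0,0,0,0],[0.2,0,0,0,0],[0.13,-0.03,0,0,0],[0.1,-0.03,0,0,0],[0,0,0,0,0],[0,0,0,0,0],[-0.3,0,0,0,0],[-0.3,0,0,0,0],[0,0,0,0,0]]' && python3 -m creep '[[0,0,-0.8,0,0],[0,0,-0.8,0,0],[0,0,-0.8,0,0],[0,0,-0.4,0,0],[0,0.9,0,0,0],[0,0.9,0,0,0],[0,0.9,0,0,0],[0,0.9,0,0,0],[0,0,0,0,0],[0,0,0,0,0]]'
python3 red.py;  python3 - <<'E'
import cv2
a=cv2.imread("pics/last_top.png"); cv2.imwrite("pics/t5.png",cv2.resize(a[185:345,330:490],(600,600),interpolation=cv2.INTER_CUBIC))
E
```

```text
time: 13.15
tool_pos: [0.5276, 0.2825, 0.1799]
tcp_rot: [3.141, 0.003, -0.001]
wrist_force: [-0.1, -0.1, 0.2]
width: -0.002
grip_force: 0.0
time: 14.4
tool_pos: [0.5294, 0.1026, 0.3194]
tcp_rot: [-3.141, -0.0, 0.001]
wrist_force: [0.4, 0.6, 0.1]
width: 0.003
grip_force: 0.0
scene red 75 397.4266666666667 240.26666666666668 [0.4743 0.2533] r 0.0986 ang 168.7
[(0.6, array([389., 231., 403., 258.])), (0.2, array([365., 270., 403., 287.]))]
top red 94 404.8085106382979 297.3723404255319 [0.4832 0.2479] r 0.0888 ang 171.0
top yellow 51 [0.4422 0.2653] 0.1325 ang 166.3
[(0.68, array([391., 290., 413., 307.])), (0.19, array([368., 218., 379., 239.]))]
```

View pics/t5.png

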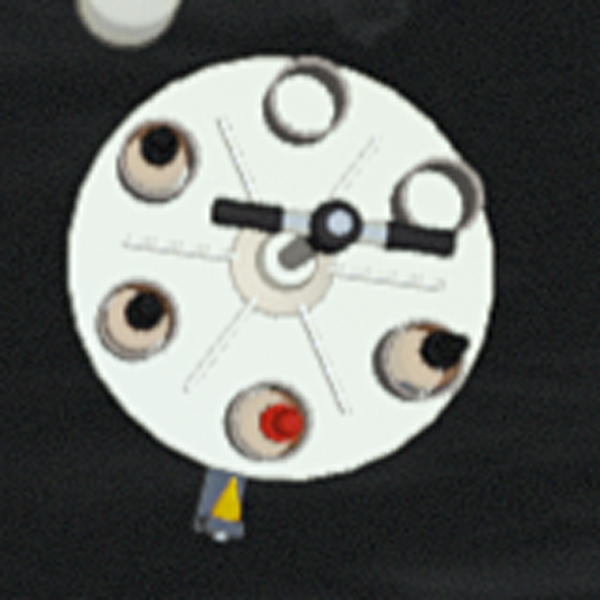

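It turned 6.6° and is now at 171°. One more nudge of about 4° will centre it.

```bash
python3 -m creep '[[0,-0.9,0,0,0],[0,-0.9,0,0,0],[0,-0.9,0,0,0],[0,-0.9,0,0,0],[0,0,0.8,0,0],[0,0,0.8,0,0],[0,0,0.8,0,0],[0,0,0.4,0,0],[0,0,0,0,0],[0.2,0,0,0,0],[0.2,0,0,0,0],[0.14,0,0,0,0],[0.12,0,0,0,0],[0,0,0,0,0],[0,0,0,0,0],[-0.3,0,0,0,0],[-0.36,0,0,0,0],[0,0,0,0,0]]' && python3 -m creep '[[0,0,-0.8,0,0],[0,0,-0.8,0,0],[0,0,-0.8,0,0],[0,0,-0.4,0,0],[0,0.9,0,0,0],[0,0.9,0,0,0],[0,0.9,0,0,0],[0,0.9,0,0,0],[0,0,0,0,0],[0,0,0,0,0]]'
python3 red.py
```

```text
time: 16.85
tool_pos: [0.5273, 0.2824, 0.1798]
tcp_rot: [3.141, 0.003, -0.002]
wrist_force: [0.4, -0.0, -0.0]
width: 0.001
grip_force: 0.0
time: 18.1
tool_pos: [0.5293, 0.1026, 0.3194]
tcp_rot: [-3.141, -0.0, 0.001]
wrist_force: [0.0, -0.6, 0.5]
width: 0.004
grip_force: 0.0
scene red 78 394.7692307692308 240.96153846153845 [0.4744 0.2608] r 0.1003 ang 164.5
[(0.56, array([387., 232., 400., 260.]))]
top red 90 401.2111111111111 296.68888888888887 [0.4844 0.2546] r 0.089 ang 166.6
top yellow 51 [0.4422 0.2653] 0.1325 ang 166.3
[(0.78, array([390., 292., 408., 305.]))]
```

Red is at 166.6° and the pointer at 166.3°, so they are aligned. Now I point at the bulb from above.

```bash
python3 -m creep '[[-0.23,-0.77,0,0,0],[-0.23,-0.77,0,0,0],[-0.23,-0.76,0,0,0],[-0.22,-0.76,0,0,0],[0,0,0,0,0],[0,0,0.7,0,0],[0,0,0.7,0,0],[0,0,0.6,0,0],[0,0,0.4,0,0],[0,0,0.3,0,0],[0,0,0.15,0,0],[0,0,0,0,0],[0,0,0,0,0]]'
python3 - <<'E'
from h import *
for n in["scene","wrist"]:
    c=bot.read_camera(n)
    if n=="scene":
        a=cv2.resize(cv2.cvtColor(c["pixels"][170:290,330:450],cv2.COLOR_RGB2BGR),(400,400)); s=bot.read_state()["tool_pos"]; print(s, proj(c,s), proj(c,[*s[:2],.136]))
    else: b=cv2.resize(cv2.cvtColor(c["pixels"],cv2.COLOR_RGB2BGR),(400,300))
cv2.imwrite("pics/f.png",np.hstack([a,np.vstack([b,np.zeros((100,400,3),np.uint8)])]))
E
```

```text
time: 19.92
tool_pos: [0.4846, 0.2557, 0.1785]
tcp_rot: [-3.141, -0.001, -0.003]
wrist_force: [-0.1, -0.1, -1.1]
width: -0.003
grip_force: 0.0
[0.48467138 0.25576194 0.17859632] [396.93258929 216.28773651] [394.96862689 231.6850157 ]
```

View pics/f.png

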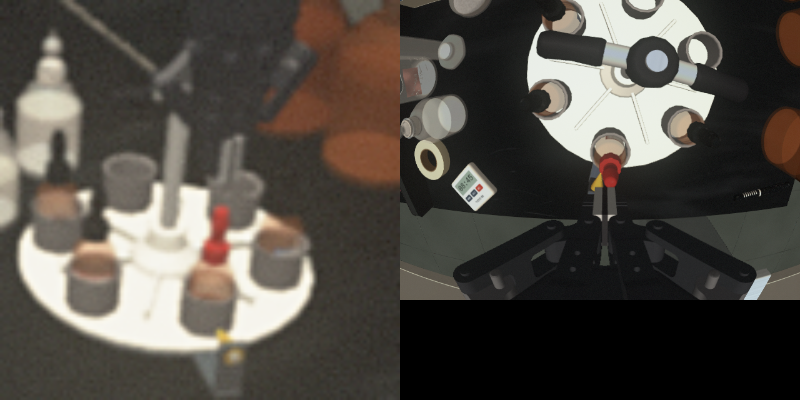

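The left crop shows the fingertips at (230,185) just above the red bulb top at (220,208). That bulb position is full-frame (396,232), against a predicted (395,232), and nothing is touching. I'll dwell here and then hand in.

```bash
python3 -m creep '[[0,0,0,0,0],[0,0,0,0,0],[0,0,0,0,0],[0,0,0,0,0],[0,0,0,0,0],[0,0,0,0,0],[0,0,0,0,0],[0,0,0,0,0],[0,0,0,0,0],[0,0,0,0,0],[0,0,0,0,0],[0,0,0,0,0],[0,0,0,0,0],[0,0,0,0,0],[0,0,0,0,0],[0,0,0,0,0],[0,0,0,0,0],[0,0,0,0,0],[0,0,0,0,0],[0,0,0,0,0]]' && python3 -m creep '[[0,0,0,0,0],[0,0,0,0,0],[0,0,0,0,0],[0,0,0,0,0],[0,0,0,0,0],[0,0,0,0,0],[0,0,0,0,0],[0,0,0,0,0]]' && python3 -c "
from workcell import bot
print(bot.finish_job())"
```

```text
time: 22.52
tool_pos: [0.484, 0.2554, 0.1775]
tcp_rot: [3.142, 0.001, -0.0]
wrist_force: [-0.0, -0.6, -0.5]
width: -0.003
grip_force: 0.0
time: 23.52
tool_pos: [0.484, 0.2554, 0.1775]
tcp_rot: [-3.142, -0.001, -0.0]
wrist_force: [0.2, 0.5, -0.4]
width: 0.001
grip_force: 0.0
the job is handed in; nothing more can be done
None
```

I turned the carousel until the red-bulbed dropper measured within about 0.3° of the yellow pointer, held the fingertips still about 2 cm above its bulb for 3.5 s, and handed in the job at 23.5 s while still pointing; no verdict came back.

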